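Lock the tube rack's hold-down bar on the shaker with its spring clip

ROBOT

A 6-joint arm with a two-finger parallel gripper is mounted at the origin on the work surface. World frame = base frame: x ahead of the robot, y to its left, z up, the work surface at z = 0. Lengths are in m, angles in rad, forces in N, time in s.
With the tool pointing down it reaches from about 0.375 to 0.9 m from the base axis. Payload 3.1 kg.
Tool frame: the origin (TCP) lies midway between the tips of the shut fingers; the grasp point (between the pads) lies 19 mm behind it (manip.hold_point_z is the distance from the TCP to the grasp point, in m); x points along the fingers, y is the direction in which the jaws open and shut, and the axes are right-handed (so a half turn about x gives the same grasp; the last joint's range is limited). The gripper opens to 85 mm and grips with 20 to 120 N. Pads are 22 mm wide; open, the fingers measure 114 mm over their backs; the gripper's body (76 mm by 85 mm) begins 54 mm behind the grasp point. The pads swing forward as they close: fully open they stand 13 mm farther back than shut.
Start: joints at [-1.329, 0.527, 1.433, -0, 1.181, -0.178], TCP at [0.255, -0.57, 0.231] pointing down, gripper open.
Joint ranges: [-3.08, 3.08], [-0.75, 2.2], [0.22, 2.44], [-1.43, 4.57], [0, 2.65], [-2.85, 2.85]. Speed limits (rad/s): [2.79, 2.79, 3.14, 3.14, 3.14, 3.14].

INTERFACE

Orientations are given as a unit quaternion [x, y, z, w].
In Python, from station import manip, snapshot gives the robot as it stands.
- The arm moves only by the shell command python3 -m crank 'ROWS' [FORCE]. ROWS is JSON, a list of rows, each a list of 5 numbers: the finger opening in m, from 0 to 0.0854, then the shift along the tool's x, y, z in m, then the turn about the tool's x in rad. In form: [[grip, tx, ty, tz, yaw], ...]. A call has 1 to 5 rows; each row shifts and turns the commanded pose from where the row before left it, along the tool's axes as they then stand; what a row does not reach is not made up. A row lasts 1/10 s, in which the tool goes at most 50 mm and 8.59 degrees, less where a joint would pass 70% of its speed; a pose out of reach is approached as far as the arm can. A call is refused whole if a number of a shift passes 0.05 or a number of a turn 0.15, either way. A call with a gripper value outside its range is refused whole. The fingers move at their own pace and stop on an object; FORCE is the grip in N (left out, the last holds). Time passes only in rows, so rows that do not move let the fingers close. It gives the time, the measured TCP pose, the force and the opening at its end, in the units of the state.
- manip.sense(): the state, without advancing time (a new reading comes with each control period).
- snapshot(name): name is "scene" or "top" or "wrist"; returns a dict with "image" (480x640x3 uint8, blue, green, red), "range_z" (480x640 float32, m along the optical axis (not along the pixel's ray), 0 where there is no reading), "vertical_fov" (degrees; the focal length in pixels is half the picture's height over the tangent of half this angle, whatever the lens; pixels are square), "cx", "cy" (the principal point, pixels), "extrinsics" (4x4, takes a point from world to camera coordinates); the wrist camera has in their place "T_tool_cam" (4x4, takes a point from camera to tool coordinates, whose origin is the TCP and whose axes are the tool frame's). Camera axes: x right, y up, looking along -z (the intrinsics and any distortion apply to the point x, -y, -z); pixel columns grow to the right and rows downward; lengths in m; the calibration is good to about 2 mm. A picture is of the moment at which its call begins: read the wrist's pose just before it.
- manip.sign_off(): hands the job in, once; it reports no verdict.
The state is a dict: "t": time; "q": joint angles; "qd": joint speeds; "tau": joint torques, N m; "tcp_pos": TCP position; "tool_rot": TCP orientation; "force": force on the tool from outside, world axes, zero at the start; "ft_torque": the same for the moment, N m; "finger_gap": opening from 0.0 (shut) to 1.0 (fully open).
Only numpy, scipy, OpenCV 4.12 (cv2) and the standard library are available. Lean on these libraries where they do the work, as an engineer would, in place of code of your own. Each camera call takes 0.05 s, during which the arm holds its last target.

TASK

Lock the tube rack on the shaker for its run: swing the raised hold-down bar down over its stud, then take the large hairpin spring clip from the bench, slide its straight leg through the cross hole of the stud on top of the bar and push the clip sideways until its curved leg snaps over the stud and it is fully home. Push by feel and never force the clip against the stud (20 N bends it); let go of it and leave the other things on the bench as they are.

Things in the scene. Friction and masses are not known exactly. Their poses are not given: they have to be found in the camera images.
- shaker: white bench shaker, fixed: housing 205 x 300 x 70 mm (its x, y, z), panel on its front (-x); origin under its centre on the bench. On it rides the aluminium platform (205 x 310 mm, top 86 mm above the bench) with a white tube rack (84 x 270 mm, top 150 mm up; capped tubes to 198 mm up, all over 65 mm to either side of the bar's centre line), bar and stud
- stud: upright steel lock stud near the platform's front edge: 18 mm shank, top 172 mm above the bench, on a 26 mm pillar whose shoulder (152 mm up) carries the lowered bar. Axes parallel to the shaker's; origin on its axis, 86 mm above the bench. The drive is off: a push of 1 to 2 N along the shaker's y slides platform, stud and bar along the 35 mm stroke, in which they stand anywhere, up to the end stop, where they stand firm
- stud_hole (a point): centre of the stud's cross hole, 160.7 mm above the bench. The hole, 7.5 mm high and wide, goes right through the shank along the shaker's y; either end may be used. The lowered bar's top is 157.5 mm above the bench, so the wire of a clip lying on the bar (axis 160.0 mm up) is level with the hole; up to 161.9 mm fits
- bar (a joint): angle of the hold-down bar (rad): 0 down over the rack with its fork round the stud (a hard stop), growing as its front end swings up and back; starts raised by 0.5 to 1.0. The stiff hinge holds it where it is left; about 3 N on the front end moves it
- bar_hinge (a point): the bar's hinge axis behind the rack, 155 mm above the bench, parallel to the shaker's y. The bar is flat steel 5 mm thick, 30 mm wide, running from the hinge to the front (-x of the shaker when down); its fork, 46 mm wide with a 21 mm slot, ends 175 mm from the hinge; the stud stands 159 mm from it
- bar_press (a point): a point on the upper face and centre line of the bar, 128 mm from the hinge axis and 31 mm short of the stud, free for pressing the bar down; moves with the bar. Its z points out of the upper face, its x along the bar to the hinge
- clip: large R-shaped hairpin spring clip of 5 mm round steel wire, 106 mm long, 45 g, flat on the bench. Origin below the axis of its straight leg, on the underside, level with the loop's middle; x along the straight leg to its tip, y towards the curved leg, z up. The curved leg bows round the seat, narrows to a throat 9 mm beyond it and flares out to its tip (x 79, y 18 mm); it may pass on either side of the stud
- clip_tip (a point): free, rounded end of the straight leg, 88.7 mm from the clip's origin. It enters the hole first; about 20 mm before home the flare meets the shank, then (once the platform stands at its stop) the push rises to 7 to 14 N, highest 15 to 10 mm before home, and falls as the throat snaps over
- clip_seat (a point): point of the straight leg's axis, 52 mm from the clip's origin along its x, that lies at the hole's centre when the clip is home. After the snap the clip may stop short of home and must be pushed on; the bow comes up against the shank at home and it goes no farther
- clip_loop (a point): middle of the clip's closed, rigid loop (the place to grip), at half the wire's height, 2.5 mm above the bench. The loop is 23 mm wide across (clip y) with straight, parallel sides 12 mm long, and ends 18 mm behind this point
- small_clip: a smaller clip of the same shape, 3 mm wire, 57 mm long: too small for the stud, a bystander. Lies among the clip and the spanner, any of the three in any of three places
- spanner: open-ended spanner, 105 mm long, a bystander
- dish_a: culture dish, 90 mm in diameter, 16 mm high, a bystander
- dish_b: another such dish, a bystander
- dish_stack: stack of three such dishes, 48 mm high, a bystander
- media_bottle: clear bottle with a blue cap, 86 mm in diameter, 160 mm high, a bystander
- gas_burner: gas burner on a blue cartridge, 90 mm in diameter, 172 mm high, a bystander
Mind the look-alikes: they are no part of the job. Leave any orange look-alike of the clip alone.

How it is judged:
On the way:
1. the hold-down bar lies down over the stud (value of joint bar below 0.03 rad and distance between clip_seat and stud_hole above 0.03 m), for 0.2 s.
At the end, for the whole second after the job is handed in: the bar lies down (within 0.03 rad of its stop) and the clip is home on the stud above it: its seat point within 4 mm of the centre of the cross hole, its straight leg within 0.15 rad of the hole's axis, at rest and let go (value of joint bar below 0.03 rad and distance between clip_seat and stud_hole below 0.004 m and angle between the x axis of clip and the y axis of stud, either way round below 0.15 rad and linear speed of clip below 0.01 m/s); the robot touches nothing.
It fails at once if the clip is forced against the stud with more than 20 N (contact force between clip and stud above 20 N).
It fails at once if a bystander is shifted by more than 30 mm (distance of any of small_clip, spanner, dish_stack, dish_a, dish_b, media_bottle, gas_burner from where it was at the start of the episode above 0.03 m).
It also fails if it takes over 67 s, if anything falls off the work surface, if the arm or the gripper's body presses on something with over 40 N, if the wrist force passes 120 N, or if a joint passes its speed limit or range.

## Working session

There is one attempt and no reset: what is moved stays moved. The work goes in short steps, Python scripts to look and compute and a shell command to move; the robot and the scene stay as the last step left them, time stands still between calls to the robot, and variables do not carry over. Pictures are saved under pics/ and viewed, and the job is handed in when it is done.

```bash
ls; mkdir -p pics
cat > h.py <<'E'
import numpy as np, cv2
from station import manip, snapshot
from scipy.spatial.transform import Rotation as R
def K(s):
    f=240/np.tan(np.radians(s["vertical_fov"])/2); return f,s["cx"],s["cy"]
def camT(s, st=None):
    if "extrinsics" in s: return np.linalg.inv(np.array(s["extrinsics"]))
    T=np.eye(4); T[:3,:3]=R.from_quat(st["tool_rot"]).as_matrix(); T[:3,3]=st["tcp_pos"]
    return T@np.array(s["T_tool_cam"])
def ray(s,T,u,v):
    f,cx,cy=K(s); d=np.array([(u-cx)/f,-(v-cy)/f,-1.]); return T[:3,3],T[:3,:3]@d
def onz(s,T,u,v,z):
    o,d=ray(s,T,u,v); return o+d*(z-o[2])/d[2]
def proj(s,T,p):
    f,cx,cy=K(s); c=np.linalg.inv(T)@np.append(p,1); return cx+f*c[0]/-c[2], cy-f*c[1]/-c[2]
def pts(s,T):
    f,cx,cy=K(s); v,u=np.mgrid[0:480,0:640]; z=s["range_z"]
    c=np.stack([(u-cx)/f*z,-(v-cy)/f*z,-z],-1); P=c@T[:3,:3].T+T[:3,3]; P[z<=0]=np.nan; return P
def shot(n,name):
    st=manip.sense(); s=snapshot(n); cv2.imwrite(f"pics/{name}.png",s["image"]); np.save(f"pics/{name}.npy",{"s":s,"st":st},allow_pickle=True); return s,camT(s,st)
def load(name):
    d=np.load(f"pics/{name}.npy",allow_pickle=True).item(); return d["s"],camT(d["s"],d["st"])
E
python3 - <<'E'
from h import *
print(manip.sense())
for n in("scene","top","wrist"):
    s,T=shot(n,n+"0"); print(n,{k:v for k,v in s.items() if k not in("image","range_z")}); print(T)
E
```

```text
pics
{'t': 0.0, 'q': array([-1.32849628e+00,  5.28470821e-01,  1.43390712e+00,  3.30016595e-06,
        1.18141150e+00, -1.78505296e-01]), 'qd': array([-1.74573203e-05,  6.56993460e-04,  7.16614684e-04,  3.64887714e-04,
       -6.52632779e-04,  1.45562427e-03]), 'tau': array([-5.48944372e-04, -4.42353451e+01, -1.78026688e+01, -1.99551041e-04,
        8.35466024e-03,  5.06027135e-06]), 'tcp_pos': array([ 0.25515843, -0.56975169,  0.23032924]), 'tool_rot': array([-0.69148887, -0.14845767,  0.69153625, -0.14690503]), 'force': array([-1.05049589,  0.59467586,  0.50081796]), 'ft_torque': array([-0.02503383, -0.05505221, -0.02220427]), 'finger_gap': 0.9995493915448846}
scene {'vertical_fov': 51.13791282000312, 'cx': 324.7768685567037, 'cy': 239.40860990488522, 'extrinsics': array([[ 0.5849569 ,  0.81091045, -0.01580118, -0.26013456],
       [-0.56967152,  0.4246487 ,  0.70366742,  0.22262485],
       [ 0.57732122, -0.40261363,  0.71035377, -1.69786567],
       [ 0.        ,  0.        ,  0.        ,  1.        ]])}
[[ 0.5849569  -0.56967152  0.57732122  1.25920442]
 [ 0.81091045  0.4246487
[... 639 characters left out ...]
          0.          0.          1.        ]]
wrist {'vertical_fov': 70.93741681054698, 'cx': 323.4205516822739, 'cy': 239.84953697734403, 'T_tool_cam': array([[-7.13604741e-04,  2.94020578e-01, -9.55798823e-01,
        -1.43657126e-01],
       [ 9.99999727e-01,  2.68959959e-05, -7.38331700e-04,
         4.21147967e-04],
       [-1.91377552e-04, -9.55799089e-01, -2.94020517e-01,
        -7.46287382e-02],
       [ 0.00000000e+00,  0.00000000e+00,  0.00000000e+00,
         1.00000000e+00]])}
[[ 0.4086741   0.87229411  0.26849294  0.32353023]
 [-0.9126796   0.39097407  0.1189757  -0.53999372]
 [-0.00119197 -0.29367032  0.95590602  0.37412388]
 [ 0.          0.          0.          1.        ]]
```

View pics/scene0.png

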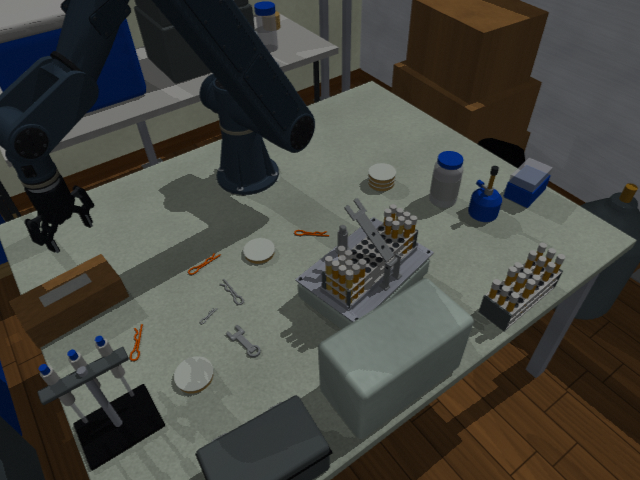

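View pics/top0.png

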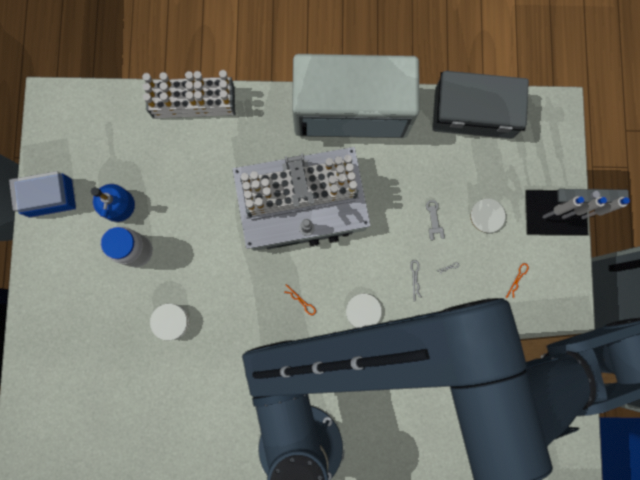

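View pics/wrist0.png

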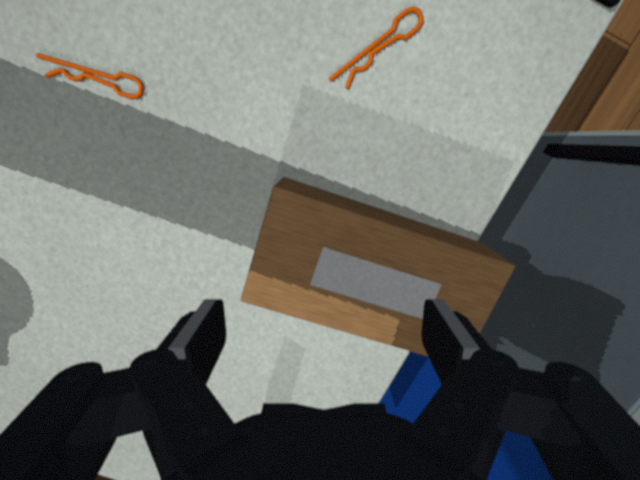

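Run:
```python
from h import *
s,T=load("top0"); im=s["image"]
a=cv2.resize(im[140:260,225:385],(800,600),interpolation=cv2.INTER_CUBIC); cv2.imwrite("pics/a.png",a)
b=cv2.resize(im[190:310,390:550],(800,600),interpolation=cv2.INTER_CUBIC); cv2.imwrite("pics/b.png",b)
s,T=load("scene0"); im=s["image"]
a=cv2.resize(im[190:340,280:480],(800,600),interpolation=cv2.INTER_CUBIC); cv2.imwrite("pics/c.png",a)
```

```text
(no output)
```

View pics/a.png

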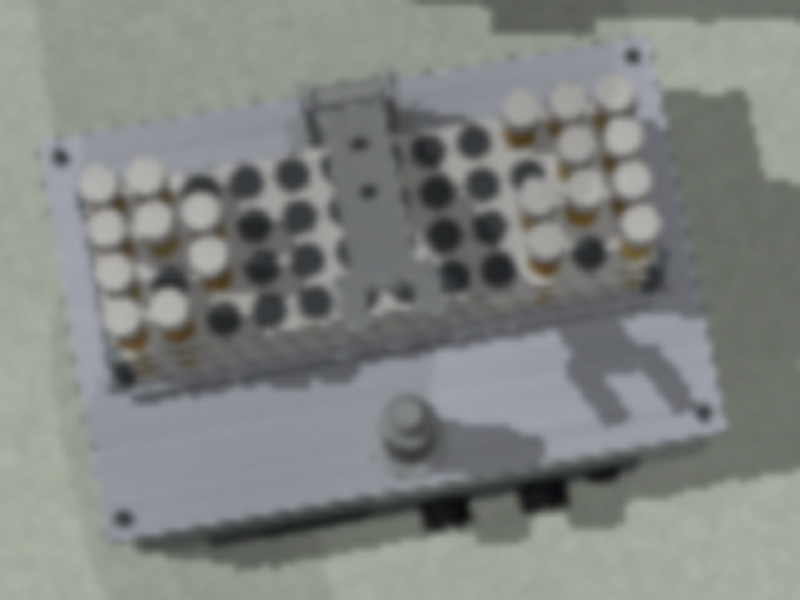

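View pics/b.png

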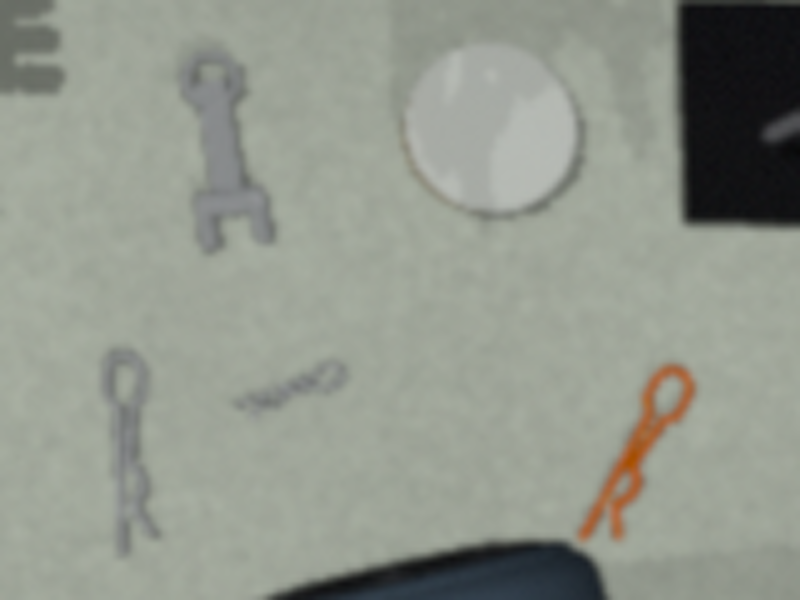

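View pics/c.png

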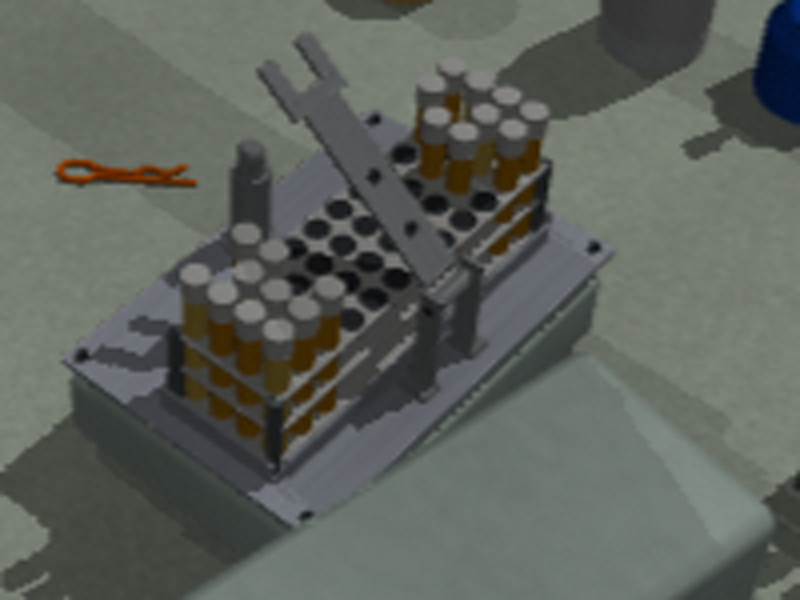

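Run:
```python
from h import *
s,T=load("top0")
g=lambda u,v,z:onz(s,T,u,v,z).round(4)
A=lambda x,y,z:g(225+x/5,140+y/5,z)
B=lambda x,y,z:g(390+x/5,190+y/5,z)
cs=[A(*p,.086) for p in [(60,157),(633,55),(704,412),(123,518)]]
print("corners BL,BR,FR,FL",cs)
c=np.mean(cs,0);print("centre",c)
print("yaw from y-edges", [np.degrees(np.arctan2(d[1],d[0]))-90 for d in [cs[0]-cs[1],cs[3]-cs[2]]], "x-edges",[np.degrees(np.arctan2(d[1],d[0])) for d in [cs[0]-cs[3],cs[1]-cs[2]]])
print("stud",A(407,411,.172))
print("clip loop",B(127,378,.0025),"looptop",B(126,350,.0025),"leg tip",B(123,554,.0025))
P=pts(s,T)
# bar depth points along
for x,y in [(360,110),(362,150),(368,200),(372,250),(376,272),(335,310),(428,300),(400,410)]:
    print((x,y),P[int(140+y/5),int(225+x/5)].round(4))
st=manip.sense(); print(R.from_quat(st["tool_rot"]).as_matrix().round(3))
```

```text
corners BL,BR,FR,FL [array([0.6746, 0.168 , 0.086 ]), array([ 0.7319, -0.1165,  0.086 ]), array([ 0.5512, -0.1526,  0.086 ]), array([0.4943, 0.1315, 0.086 ])]
centre [0.613  0.0076 0.086 ]
yaw from y-edges [np.float64(11.387369620427549), np.float64(11.32544507131631)] x-edges [np.float64(11.444314652906778), np.float64(11.297736693124566)]
stud [ 0.535  -0.0074  0.172 ]
clip loop [ 0.4543 -0.2884  0.0025] looptop [ 0.4688 -0.288   0.0025] leg tip [ 0.3638 -0.2856  0.0025]
(360, 110) [0.6804 0.0173 0.1628]
(362, 150) [0.6546 0.0162 0.1878]
(368, 200) [0.6255 0.0128 0.2103]
(372, 250) [0.5974 0.0096 0.2325]
(376, 272) [0.5849 0.0068 0.2485]
(335, 310) [0.5886 0.0281 0.1396]
(428, 300) [ 0.5694 -0.0155  0.2602]
(400, 410) [ 0.5358 -0.0041  0.1699]
[[-0.     0.408 -0.913]
 [ 0.002 -0.913 -0.408]
 [-1.    -0.002 -0.   ]]
```

```bash
cat >> h.py <<'E'
def plan(target, ang, n, nturn=None):
    """print n rows to world target with tool z heading ang (rad), from measured pose"""
    st=manip.sense(); M=R.from_quat(st["tool_rot"]).as_matrix(); a=np.arctan2(M[1,2],M[0,2])
    d=np.array(target)-st["tcp_pos"]; da=(ang-a+np.pi)%(2*np.pi)-np.pi
    nt=nturn or n
    print("at",st["tcp_pos"].round(4),"ang",round(a,4),"t",round(st["t"],2),"f",st["force"].round(1),"d",d.round(4),"da",round(da,4))
    for i in range(n):
        z=np.array([np.cos(a),np.sin(a)]); y=np.array([-np.sin(a),np.cos(a)])
        w=d/n; t=-da/nt if i<nt else 0; a-=t
        print([round(float(v),4) for v in (-w[2], w[:2]@y, w[:2]@z, t)])
E
python3 -m crank '[[0,-0.035,0,0,0],[0,-0.035,0,0,0]]' 40
python3 - <<'E'
from h import *
x=np.array([.9805,.1968,0]);stud=np.array([.535,-.0074,0])
p=stud+(.159-.105)*x; p[2]=.30; print(p)
plan(p,-1.3728,14,10)
E
```

```text
t: 0.35
tcp_pos: [0.255, -0.5694, 0.3003]
tool_rot: [-0.691, -0.149, 0.692, -0.146]
force: [-0.1, -1.5, 1.2]
finger_gap: 0.689
[0.587947  0.0032272 0.3      ]
at [ 0.255  -0.5694  0.3003] ang -2.7209 t 0.35 f [-0.1 -1.5  1.2] d [ 3.329e-01  5.726e-01 -3.000e-04] da 1.3481
[0.0, -0.0276, -0.0384, -0.1348]
[0.0, -0.0222, -0.0418, -0.1348]
[0.0, -0.0164, -0.0444, -0.1348]
[0.0, -0.0103, -0.0462, -0.1348]
[0.0, -0.004, -0.0471, -0.1348]
[0.0, 0.0024, -0.0473, -0.1348]
[0.0, 0.0087, -0.0465, -0.1348]
[0.0, 0.0149, -0.0449, -0.1348]
[0.0, 0.0208, -0.0425, -0.1348]
[0.0, 0.0263, -0.0393, -0.1348]
[0.0, 0.0314, -0.0354, 0.0]
[0.0, 0.0314, -0.0354, 0.0]
[0.0, 0.0314, -0.0354, 0.0]
[0.0, 0.0314, -0.0354, 0.0]
```

```bash
python3 -m crank '[[0,0,-0.028,-0.038,-0.135],[0,0,-0.022,-0.042,-0.135],[0,0,-0.016,-0.044,-0.135],[0,0,-0.010,-0.046,-0.135],[0,0,-0.004,-0.047,-0.135]]' && python3 -m crank '[[0,0,0.002,-0.047,-0.135],[0,0,0.009,-0.046,-0.135],[0,0,0.015,-0.045,-0.135],[0,0,0.021,-0.042,-0.135],[0,0,0.026,-0.039,-0.135]]' && python3 -m crank '[[0,0,0.031,-0.035,0],[0,0,0.031,-0.035,0],[0,0,0.031,-0.035,0],[0,0,0.02,-0.02,0],[0,0,0,0,0]]'
python3 - <<'E'
from h import *
s,T=shot("wrist","w1");s,T=shot("top","top1")
p=[.588,.0032,.30]
plan(p,-1.3728,2)
E
```

```text
t: 0.85
tcp_pos: [0.3744, -0.3649, 0.3011]
tool_rot: [0.603, 0.37, -0.603, 0.37]
force: [1.2, 0.5, -0.5]
finger_gap: -0.003
t: 1.35
tcp_pos: [0.4926, -0.1616, 0.3012]
tool_rot: [0.446, 0.549, -0.446, 0.549]
force: [1.5, -1.2, -0.2]
finger_gap: 0.002
t: 1.85
tcp_pos: [0.5793, -0.0151, 0.3009]
tool_rot: [0.447, 0.549, -0.446, 0.548]
force: [-0.1, -0.9, -0.1]
finger_gap: 0.001
at [ 0.5777 -0.018   0.3008] ang -1.3691 t 1.95 f [ 0.6 -0.2  0.1] d [ 0.0103  0.0212 -0.0008] da -0.0037
[0.0004, 0.0072, -0.0094, 0.0018]
[0.0004, 0.0072, -0.0094, 0.0018]
```

View pics/w1.png

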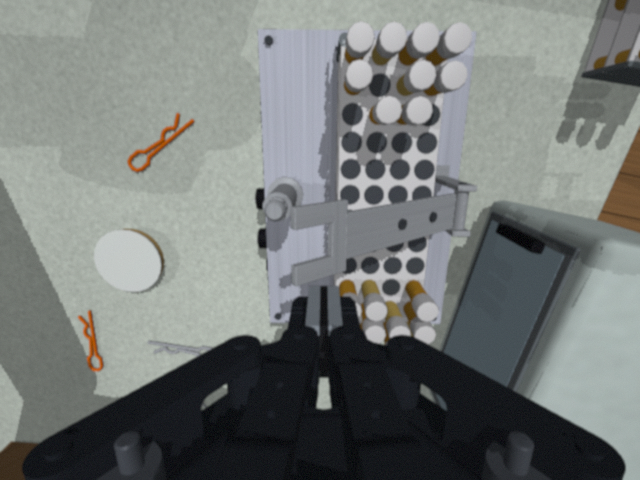

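View pics/top1.png

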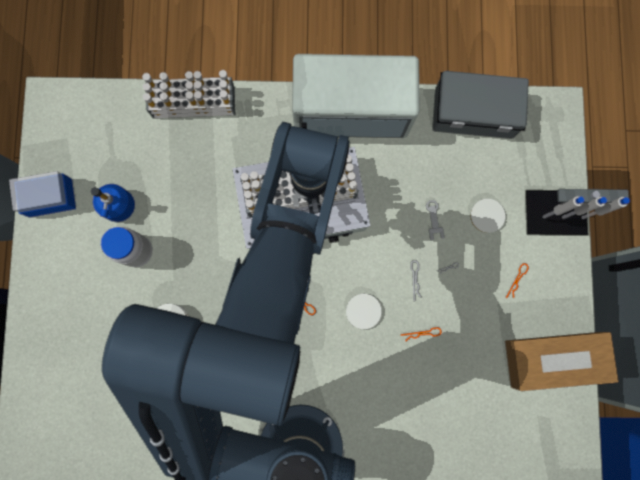

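```bash
python3 -m crank '[[0,0,0.007,-0.010,0],[0,0.0,0.007,-0.010,0],[0,0.02,0,0,0],[0,0.02,0,0,0],[0,0,0,0,0]]'
python3 - <<'E'
from h import *
s,T=load("w1"); print("stud wrist",onz(s,T,277,208,.172))
plan([.588,.0032,.24],-1.3728,2)
E
```

```text
t: 2.45
tcp_pos: [0.5858, 0.0042, 0.2587]
tool_rot: [0.447, 0.549, -0.449, 0.545]
force: [-0.3, 0.6, 0.7]
finger_gap: 0.001
stud wrist [ 0.53813823 -0.00522985  0.172     ]
at [0.5858 0.0042 0.2587] ang -1.3715 t 2.45 f [-0.3  0.6  0.7] d [ 0.0022 -0.001  -0.0187] da -0.0013
[0.0094, 0.001, 0.0007, 0.0006]
[0.0094, 0.001, 0.0007, 0.0006]
```

```bash
python3 -m crank '[[0,0.01,0,0,0],[0,0.01,0,0,0],[0,0.01,-0.002,0,0],[0,0.01,-0.002,0,0],[0,0.01,-0.003,0,0]]' && python3 -m crank '[[0,0.01,-0.003,0,0],[0,0.01,-0.003,0,0],[0,0.01,-0.003,0,0],[0,0.01,-0.002,0,0],[0,0.005,0,0,0]]'
```

```text
t: 2.95
tcp_pos: [0.5807, 0.0024, 0.2107]
tool_rot: [0.448, 0.547, -0.448, 0.547]
force: [-0.6, 0.4, 1.3]
finger_gap: 0.001
t: 3.45
tcp_pos: [0.5693, 0.0003, 0.1651]
tool_rot: [0.447, 0.548, -0.448, 0.547]
force: [-0.4, 0.4, 1.6]
finger_gap: 0.003
```

```bash
python3 -m crank '[[0,0.003,0,0,0],[0,0.003,0,0,0],[0,0,0,0,0]]'
```

```text
t: 3.75
tcp_pos: [0.5702, 0.0003, 0.16]
tool_rot: [0.448, 0.547, -0.448, 0.547]
force: [-0.8, 0.1, 0.2]
finger_gap: -0.001
```

```bash
python3 -m crank '[[0,0.004,0,0,0],[0,0,0,0,0]]'
python3 - <<'E'
from h import *
s,T=shot("wrist","w2");s,T=shot("scene","sc2")
cv2.imwrite("pics/c2.png",cv2.resize(s["image"][190:340,280:480],(800,600),interpolation=cv2.INTER_CUBIC))
E
```

```text
t: 3.95
tcp_pos: [0.5708, 0.0002, 0.1575]
tool_rot: [0.448, 0.547, -0.447, 0.548]
force: [-1.4, -0.5, 6.8]
finger_gap: -0.003
```

View pics/w2.png

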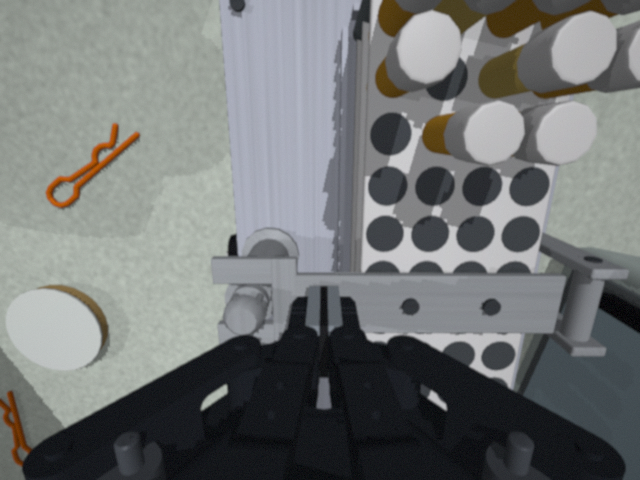

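View pics/c2.png

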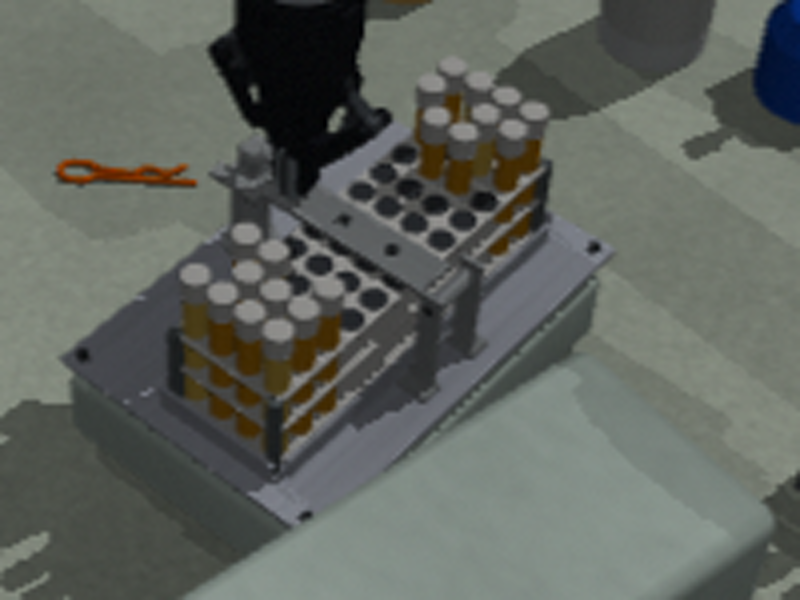

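```bash
python3 -m crank '[[0,-0.03,0,0,0],[0,-0.04,0,0,0],[0,-0.04,0,0,0]]'
python3 - <<'E'
from h import *
plan([.44,-.2884,.2],-.031,9)
E
```

```text
t: 4.35
tcp_pos: [0.5698, 0.0004, 0.2671]
tool_rot: [0.447, 0.548, -0.448, 0.547]
force: [1.3, -0.0, 0.3]
finger_gap: 0.005
at [5.698e-01 4.000e-04 2.671e-01] ang -1.3708 t 4.35 f [ 1.3 -0.   0.3] d [-0.1298 -0.2888 -0.0671] da 1.3398
[0.0075, -0.0205, 0.0286, -0.1489]
[0.0075, -0.0245, 0.0252, -0.1489]
[0.0075, -0.028, 0.0213, -0.1489]
[0.0075, -0.0308, 0.0169, -0.1489]
[0.0075, -0.033, 0.0122, -0.1489]
[0.0075, -0.0345, 0.0071, -0.1489]
[0.0075, -0.0351, 0.0019, -0.1489]
[0.0075, -0.035, -0.0033, -0.1489]
[0.0075, -0.0342, -0.0084, -0.1489]
```

```bash
python3 -m crank '[[0,0,-0.021,0.029,-0.149],[0,0,-0.025,0.025,-0.149],[0,0,-0.028,0.021,-0.149],[0.045,0,-0.031,0.017,-0.149],[0.045,0,-0.033,0.012,-0.149]]' && python3 -m crank '[[0.045,0.015,-0.035,0.007,-0.149],[0.045,0.015,-0.035,0.002,-0.149],[0.045,0.015,-0.035,-0.003,-0.149],[0.045,0.015,-0.034,-0.008,-0.149],[0.045,0,0,0,0]]' && python3 -m crank '[[0.045,0,0,0,0]]';python3 - <<'E'
from h import *
s,T=shot("wrist","w3")
plan([.454,-.2884,.1],-.031,2)
E
```

```text
t: 4.85
tcp_pos: [0.4963, -0.1615, 0.2665]
tool_rot: [0.215, 0.673, -0.216, 0.674]
force: [-0.2, 0.3, -0.1]
finger_gap: 0.333
t: 5.35
tcp_pos: [0.4378, -0.2923, 0.2047]
tool_rot: [0.012, 0.708, -0.011, 0.706]
force: [0.2, 0.0, 0.8]
finger_gap: 0.524
t: 5.45
tcp_pos: [0.4393, -0.2895, 0.206]
tool_rot: [0.012, 0.707, -0.011, 0.707]
force: [0.4, 0.8, 0.3]
finger_gap: 0.526
at [ 0.4397 -0.2889  0.2064] ang -0.0317 t 5.5 f [ 0.4  0.5 -0.2] d [ 0.0143  0.0005 -0.1064] da 0.0007
[0.0532, 0.0005, 0.0071, -0.0003]
[0.0532, 0.0005, 0.0071, -0.0003]
```

View pics/w3.png

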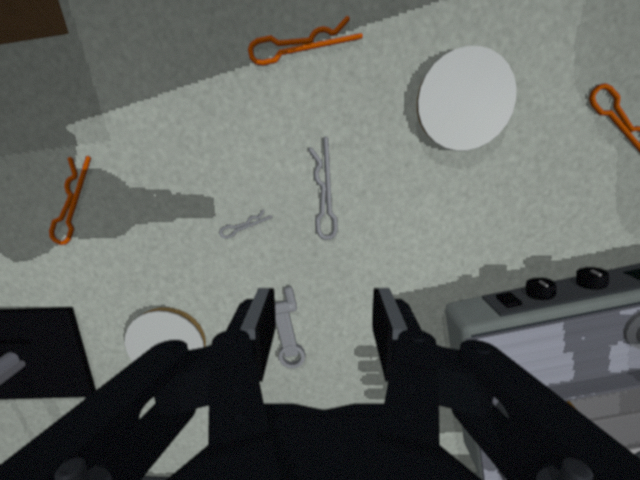

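```bash
python3 -m crank '[[0.045,0.04,0,0.007,0],[0.045,0.04,0,0.007,0],[0.045,0.02,0,0,0],[0.045,0.0,0,0,0],[0.045,0.0,0,0,0]]'
python3 - <<'E'
from h import *
s,T=load("w3")
for p in [(325.5,222),(326,205),(324,139)]: print(onz(s,T,*p,.0025).round(4))
s,T=shot("wrist","w4")
plan([.454,-.2884,.1],-.031,2)
E
```

```text
t: 6.0
tcp_pos: [0.4545, -0.2888, 0.107]
tool_rot: [0.01, 0.707, -0.01, 0.707]
force: [0.2, -0.2, -0.3]
finger_gap: 0.524
[ 0.4511 -0.2883  0.0025]
[ 0.4329 -0.2872  0.0025]
[ 0.3668 -0.2872  0.0025]
at [ 0.4548 -0.2894  0.1076] ang -0.0288 t 6.05 f [-1.  -0.5 -0.2] d [-0.0008  0.001  -0.0076] da -0.0022
[0.0038, 0.0005, -0.0004, 0.0011]
[0.0038, 0.0005, -0.0004, 0.0011]
```

View pics/w4.png

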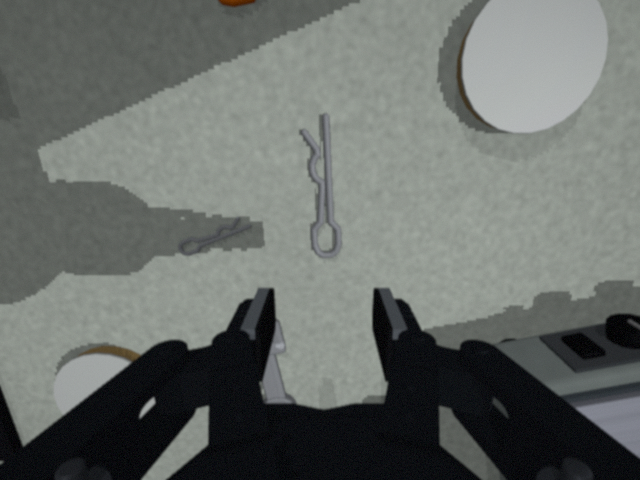

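```bash
python3 - <<'E'
from h import *
s,T=load("w4"); im=s["image"]
cv2.imwrite("pics/d.png",cv2.resize(im[100:270,270:390],(560,793),interpolation=cv2.INTER_CUBIC)[:, :][:793])
W=lambda u,v:onz(s,T,u,v,.0025).round(4)
for p in [(326,239),(327,200),(325,116),(326,256),(341,236),(311,237)]: print(p,W(*p))
E
python3 -c "
import cv2;a=cv2.imread('pics/d.png');cv2.imwrite('pics/d.png',cv2.resize(a,(423,600)))"
```

```text
(326, 239) [ 0.4551 -0.2875  0.0025]
(327, 200) [ 0.4248 -0.286   0.0025]
(325, 116) [ 0.3661 -0.2859  0.0025]
(326, 256) [ 0.469  -0.2879  0.0025]
(341, 236) [ 0.453  -0.276   0.0025]
(311, 237) [ 0.4531 -0.299   0.0025]
```

View pics/d.png

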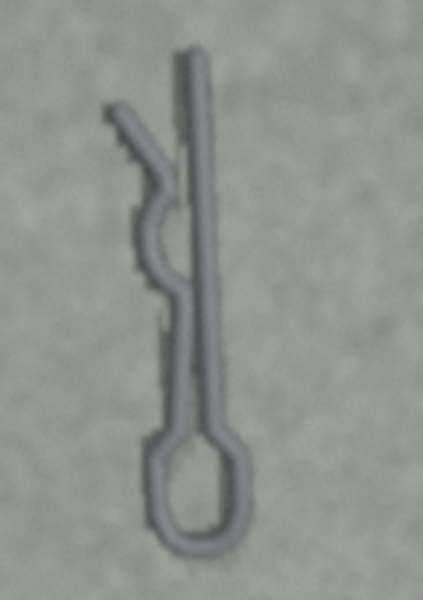

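Run:
```python
from h import *
s,T=load("w4")
W=lambda u,v:onz(s,T,u,v,.0025).round(4)
k=lambda x,y:W(270+x/3.529,100+y/3.529)
for p in [(211,425),(206,300),(201,150),(196,46),(197,553),(148,485),(251,485),(200,488)]: print(p,k(*p))
a,b=k(211,425),k(196,60); d=a-b; print("ang",np.arctan2(d[1],d[0]))
```

```text
(211, 425) [ 0.4405 -0.2843  0.0025]
(206, 300) [ 0.4137 -0.2847  0.0025]
(201, 150) [ 0.3837 -0.285   0.0025]
(196, 46) [ 0.3641 -0.2855  0.0025]
(197, 553) [ 0.4696 -0.2881  0.0025]
(148, 485) [ 0.4535 -0.2983  0.0025]
(251, 485) [ 0.4541 -0.2759  0.0025]
(200, 488) [ 0.4545 -0.287   0.0025]
ang 0.017613354527207633
```

```bash
python3 -m crank '[[0.045,0.03,-0.0005,-0.0025,-0.045],[0.045,0.04,0.0025,0,0],[0.045,0.02,0,0,0],[0.045,0.01,0,0,0],[0.045,0,0,0,0]]'
python3 - <<'E'
from h import *
s,T=shot("wrist","w5")
plan([.452,-.287,.002],.015,1)
E
```

```text
t: 6.55
tcp_pos: [0.4515, -0.2876, 0.0066]
tool_rot: [-0.006, 0.707, 0.005, 0.707]
force: [0.8, 0.8, -0.3]
finger_gap: 0.528
at [ 0.4519 -0.288   0.0073] ang 0.0153 t 6.6 f [ 0.3  0.  -0. ] d [ 0.0001  0.001  -0.0053] da -0.0003
[0.0053, 0.001, 0.0001, 0.0003]
```

View pics/w5.png

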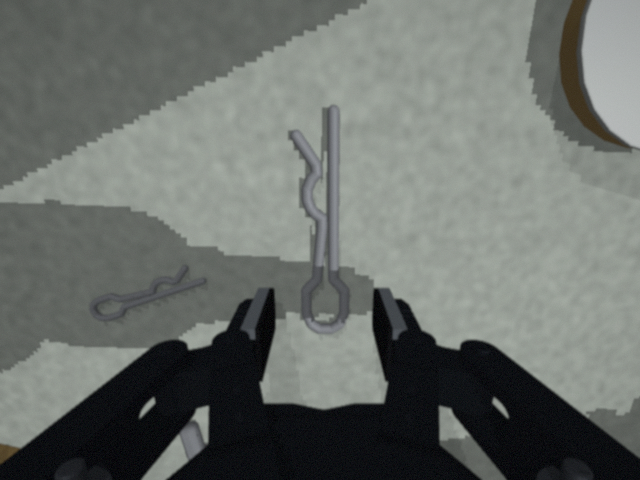

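```bash
python3 - <<'E'
from h import *
s,T=load("w5")
for p in [(334,107),(335,265),(326,332),(326,303),(303,303),(349,303)]: print(p,onz(s,T,*p,.0025).round(4))
print(proj(s,T,[.4519,-.288,.0073]))
E
python3 -m crank '[[0.045,0.003,0.001,0,0],[0.045,0.003,0,0,0],[0.045,0,0,0,0]]'
```

```text
(334, 107) [ 0.3649 -0.2853  0.0025]
(335, 265) [ 0.4341 -0.2831  0.0025]
(326, 332) [ 0.4701 -0.2867  0.0025]
(326, 303) [ 0.454  -0.287   0.0025]
(303, 303) [ 0.4542 -0.2982  0.0025]
(349, 303) [ 0.4538 -0.2758  0.0025]
(np.float64(323.9713953543392), np.float64(303.80648572260986))
t: 6.9
tcp_pos: [0.4513, -0.2866, 0.0008]
tool_rot: [-0.006, 0.707, 0.005, 0.707]
force: [-0.9, -0.7, -0.7]
finger_gap: 0.526
```

```bash
python3 -m crank '[[0.01,0,0,0,0],[0.01,0,0,0,0],[0.01,0,0,0,0],[0.01,0,0,0,0],[0.01,0,0,0,0]]' 60;  python3 - <<'E'
from h import *
st=manip.sense(); print(st["force"],st["tcp_pos"])
s,T=shot("wrist","w6")
E
```

```text
t: 7.4
tcp_pos: [0.4512, -0.2866, 0.0009]
tool_rot: [-0.006, 0.707, 0.005, 0.707]
force: [-1.3, 0.1, 5.5]
finger_gap: 0.231
[-1.31199126  0.08405079  5.46754322] [ 0.45124182 -0.28661311  0.00085268]
```

View pics/w6.png

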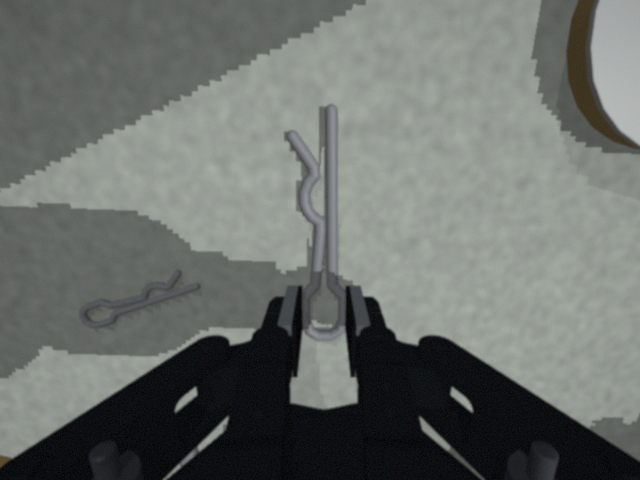

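```bash
python3 -m crank '[[0.01,-0.01,0,0,0],[0.01,-0.03,0,0,0],[0.01,-0.04,0,0,0],[0.01,0,0,0,0],[0.01,0,0,0,0]]';  python3 - <<'E'
from h import *
s,T=shot("wrist","w7")
E
```

```text
t: 7.95
tcp_pos: [0.4515, -0.2868, 0.0814]
tool_rot: [-0.006, 0.706, 0.005, 0.708]
force: [-2.0, -0.2, -0.8]
finger_gap: 0.234
```

View pics/w7.png

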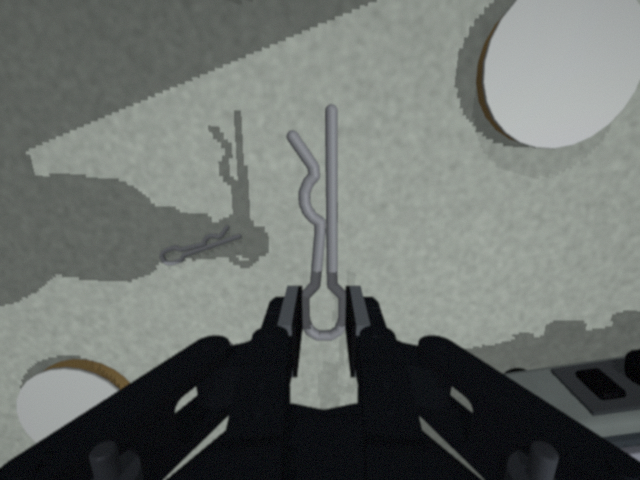

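Run:
```python
from h import *
s,T=load("w7"); d=np.load("pics/w7.npy",allow_pickle=True).item()["st"]; M=R.from_quat(d["tool_rot"]).as_matrix(); P=pts(s,T)
h=d["tcp_pos"][2]+.0016
for p in [(332,106),(332,150),(333,200),(333,260),(324,338),(303,310),(346,310)]:
    w=onz(s,T,*p,h); print(p,(M.T@(w-d["tcp_pos"])).round(4), "depth tool x",(M.T@(P[p[1],p[0]]-d["tcp_pos"])).round(4))
plan([.5600,-.1340,.22],-1.3727,10)
```

```text
(332, 106) [-0.0018  0.0027 -0.0865] depth tool x [-0.0056  0.0026 -0.0862]
(332, 150) [-0.0017  0.0029 -0.0698] depth tool x [-0.0061  0.0028 -0.07  ]
(333, 200) [-0.0017  0.0034 -0.0492] depth tool x [-0.005   0.0034 -0.0498]
(333, 260) [-0.0016  0.0037 -0.022 ] depth tool x [-0.0048  0.0036 -0.0232]
(324, 338) [-0.0016 -0.0003  0.0183] depth tool x [-0.0044 -0.0003  0.0165]
(303, 310) [-0.0016 -0.0102  0.0032] depth tool x [-0.0063 -0.0099  0.0006]
(346, 310) [-0.0016  0.01    0.0031] depth tool x [-0.0111  0.0093 -0.0021]
at [ 0.4508 -0.2861  0.0804] ang 0.0152 t 8.0 f [-0.8  0.1 -0.7] d [0.1092 0.1521 0.1396] da -1.3879
[-0.014, 0.015, 0.0111, 0.1388]
[-0.014, 0.0164, 0.009, 0.1388]
[-0.014, 0.0175, 0.0066, 0.1388]
[-0.014, 0.0183, 0.0041, 0.1388]
[-0.014, 0.0187, 0.0015, 0.1388]
[-0.014, 0.0187, -0.0011, 0.1388]
[-0.014, 0.0184, -0.0036, 0.1388]
[-0.014, 0.0177, -0.0061, 0.1388]
[-0.014, 0.0167, -0.0085, 0.1388]
[-0.014, 0.0153, -0.0107, 0.1388]
```

```bash
python3 -m crank '[[0.01,-0.03,0,0,0],[0.01,-0.03,0.015,0.011,0.139],[0.01,-0.03,0.016,0.009,0.139],[0.01,-0.03,0.017,0.007,0.139],[0.01,-0.02,0.018,0.004,0.139]]' && python3 -m crank '[[0.01,0,0.019,0.001,0.139],[0.01,0,0.019,-0.001,0.139],[0.01,0,0.018,-0.004,0.139],[0.01,0,0.018,-0.006,0.139],[0.01,0,0.017,-0.009,0.139]]' && python3 -m crank '[[0.01,0,0.015,-0.011,0.139],[0.01,0,0,0,0],[0.01,0,0,0,0]]'
python3 - <<'E'
from h import *
s,T=shot("wrist","w8")
plan([.5600,-.1340,.22],-1.3727,1)
E
```

```text
t: 8.5
tcp_pos: [0.4949, -0.2263, 0.2207]
tool_rot: [0.191, 0.681, -0.191, 0.681]
force: [0.9, -0.3, -1.0]
finger_gap: 0.235
t: 9.0
tcp_pos: [0.5485, -0.1484, 0.2183]
tool_rot: [0.411, 0.577, -0.412, 0.574]
force: [-0.2, -0.0, -0.9]
finger_gap: 0.236
t: 9.3
tcp_pos: [0.5588, -0.1337, 0.2187]
tool_rot: [0.447, 0.548, -0.448, 0.546]
force: [0.7, -0.1, -0.5]
finger_gap: 0.232
at [ 0.5588 -0.1342  0.219 ] ang -1.3727 t 9.35 f [-0.4 -1.  -0.3] d [0.0012 0.0002 0.001 ] da 0.0
[-0.001, 0.0012, 0.0, -0.0]
```

View pics/w8.png

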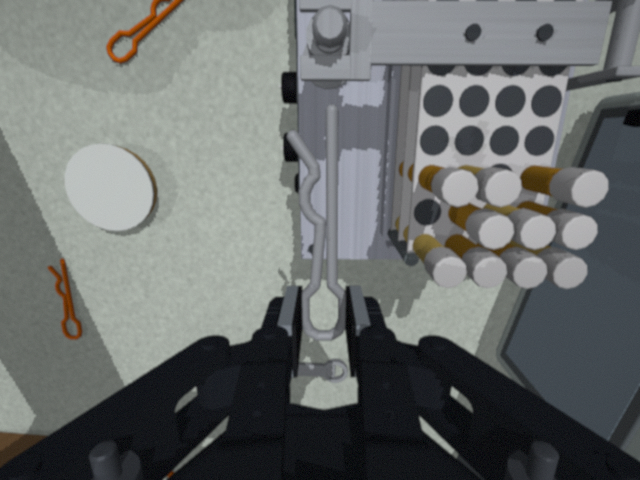

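```bash
python3 -m crank '[[0.01,0.03,0,0,0],[0.01,0.025,0,0,0],[0.01,0,0,0,0],[0.01,0,0,0,0]]'
python3 - <<'E'
from h import *
s,T=load("w8");d=np.load("pics/w8.npy",allow_pickle=True).item()["st"]; M=R.from_quat(d["tool_rot"]).as_matrix()
w=onz(s,T,331,22,.172); print(w,M.T@(w-d["tcp_pos"]))
s,T=shot("wrist","w9")
cv2.imwrite("pics/e.png",cv2.resize(s["image"][0:150,230:430],(800,600),interpolation=cv2.INTER_CUBIC))
plan([.5600,-.1340,.1594],-1.3727,1)
E
```

```text
t: 9.75
tcp_pos: [0.5592, -0.1347, 0.1651]
tool_rot: [0.449, 0.547, -0.449, 0.546]
force: [0.2, -0.2, -1.0]
finger_gap: 0.233
[ 0.53667791 -0.00727063  0.172     ] [ 0.04690406  0.00347196 -0.12827504]
at [ 0.56   -0.1349  0.166 ] ang -1.375 t 9.8 f [ 0.9  0.6 -0.5] d [-0.      0.0009 -0.0066] da 0.0023
[0.0066, 0.0002, -0.0009, -0.0023]
```

View pics/w9.png

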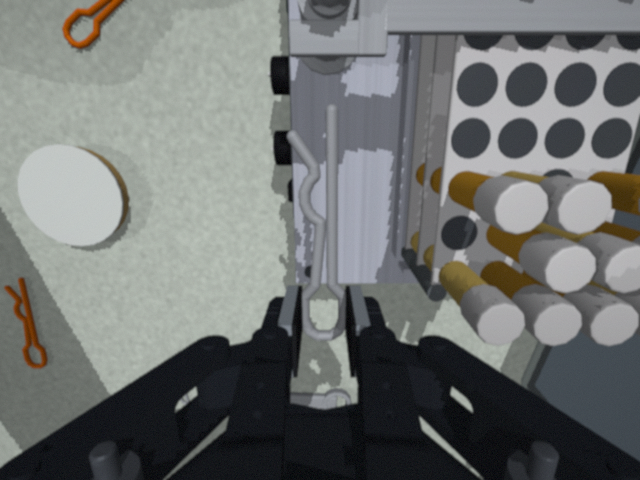

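View pics/e.png

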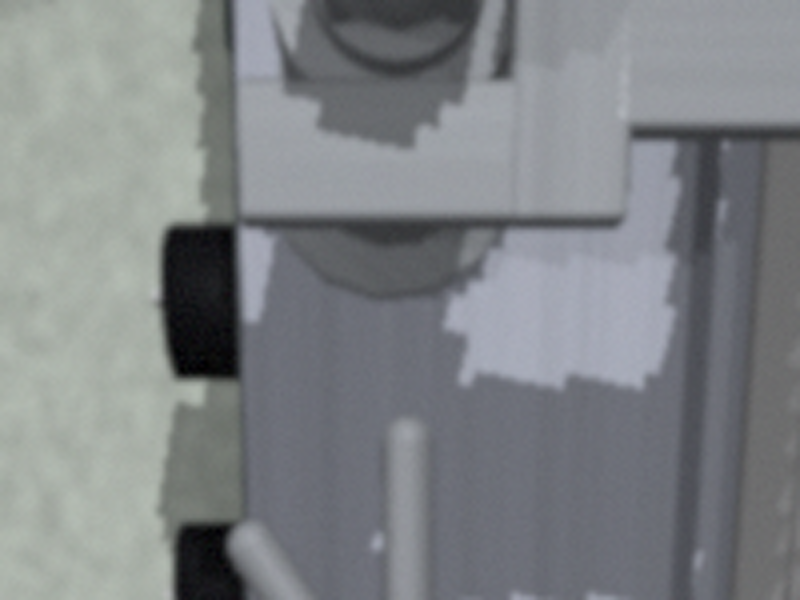

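Run:
```python
from h import *
s,T=load("w9");d=np.load("pics/w9.npy",allow_pickle=True).item()["st"]; M=R.from_quat(d["tool_rot"]).as_matrix()
def k(x,y,z,n):
    w=onz(s,T,230+x/4,y/4,z); print(n,w.round(4),(M.T@(w-d["tcp_pos"])).round(4))
k(398,70,.1575,"shank base near edge"); k(312,10,.1607,"L edge"); k(485,10,.1607,"R edge")
k(398,10,.1607,"centre"); k(285,75,.1575,"slotL"); k(512,75,.1575,"slotR")
k(240,215,.1575,"barL"); k(625,215,.1575,"barR")
h=d["tcp_pos"][2]+.0016
k(408,425,h,"tip");k(407,590,h,"leg")
k(408,425,h+.001,"tip hi")
```

```text
shank base near edge [ 0.5382 -0.0179  0.1575] [ 0.0076  0.0021 -0.1187]
L edge [ 0.5293 -0.0155  0.1607] [ 0.0045 -0.0061 -0.1227]
R edge [ 0.5454 -0.0124  0.1607] [ 0.0044  0.0103 -0.1227]
centre [ 0.5373 -0.014   0.1607] [ 0.0044  0.002  -0.1227]
slotL [ 0.5274 -0.0204  0.1575] [ 0.0077 -0.0089 -0.1183]
slotR [ 0.5492 -0.0161  0.1575] [ 0.0076  0.0133 -0.1183]
barL [ 0.5251 -0.0334  0.1575] [ 0.0076 -0.0137 -0.1061]
barR [ 0.563  -0.0258  0.1575] [ 0.0076  0.025  -0.1061]
tip [ 0.5456 -0.0501  0.1667] [-0.0015  0.0031 -0.0857]
leg [ 0.5486 -0.0654  0.1667] [-0.0016  0.0031 -0.07  ]
tip hi [ 0.5456 -0.0502  0.1677] [-0.0025  0.0031 -0.0856]
```

Run:
```python
from h import *
s,T=load("w9");P=pts(s,T);d=np.load("pics/w9.npy",allow_pickle=True).item()["st"]
print("bar",np.nanmedian(P[30:50,300:380,2]), np.nanstd(P[30:50,300:380,2]),"bar far",np.nanmedian(P[10:25,460:520,2]),"platform",np.nanmedian(P[120:160,345:375,2]))
z=d["tcp_pos"][2]
for v in range(108,280,15): print(v,[ (P[v:v+12,u,2]-z).round(4).mean().round(4) for u in (330,331,332,333,334)])
s,T=load("w7");P=pts(s,T);print("bench",np.nanmedian(P[50:100,250:400,2]),np.nanmedian(P[150:200,360:400,2]),np.nanmedian(P[230:260,360:400,2]))
```

```text
bar 0.1584397683855927 0.0007208443269987072 bar far 0.15843459454231582 platform 0.08698278149854743
108 [np.float64(0.0054), np.float64(0.0056), np.float64(0.0057), np.float64(0.0055), np.float64(0.0056)]
123 [np.float64(0.0053), np.float64(0.0058), np.float64(0.0055), np.float64(0.0054), np.float64(0.0055)]
138 [np.float64(0.0055), np.float64(0.0058), np.float64(0.0053), np.float64(0.0053), np.float64(0.0054)]
153 [np.float64(0.0055), np.float64(0.0054), np.float64(0.0053), np.float64(0.0052), np.float64(0.0051)]
168 [np.float64(0.0054), np.float64(0.0054), np.float64(0.0054), np.float64(0.0054), np.float64(0.0055)]
183 [np.float64(nan), np.float64(0.0055), np.float64(0.0059), np.float64(0.0052), np.float64(0.005)]
198 [np.float64(0.0054), np.float64(0.0057), np.float64(0.0051), np.float64(0.005), np.float64(0.0051)]
213 [np.float64(0.0052), np.float64(0.0053), np.float64(0.0056), np.float64(0.0053), np.float64(0.0052)]
228 [np.float64(0.0051), np.float64(0.0052), np.float64(0.0051), np.float64(0.0051), np.float64(0.0053)]
243 [np.float64(0.005), np.float64(0.0055), np.float64(0.0054), np.float64(0.0052), np.float64(0.0052)]
258 [np.float64(0.005), np.float64(0.0052), np.float64(0.0053), np.float64(0.0053), np.float64(0.0049)]
273 [np.float64(0.0051), np.float64(0.0051), np.float64(0.0051), np.float64(0.0051), np.float64(0.0052)]
bench 0.0010099689999502615 0.000993296869468363 0.0009928843293135065
```

```bash
python3 -m crank '[[0.01,0.0065,-0.001,0,0.0],[0.01,0,0,0,0],[0.01,0,0,0,0]]' 90; python3 -c "
from station import manip
for i in range(3): print(manip.sense()['tcp_pos'])"; python3 -m crank '[[0.01,0,0,-0.01,0],[0.01,0,0,-0.01,0],[0.01,0,0,-0.005,0],[0.01,0,0,0,0],[0.01,0,0,0,0]]'
python3 - <<'E'
from h import *
s,T=shot("wrist","w10")
cv2.imwrite("pics/e2.png",cv2.resize(s["image"][0:150,230:430],(800,600),interpolation=cv2.INTER_CUBIC))
P=pts(s,T); d=manip.sense(); print(d["tcp_pos"],d["force"],[np.nanmedian(P[v:v+10,330:334,2]).round(4) for v in (110,130,160,200,240)], "bar",np.nanmedian(P[60:80,350:380,2]))
E
```

```text
t: 10.1
tcp_pos: [0.5589, -0.1344, 0.1593]
tool_rot: [0.449, 0.546, -0.449, 0.547]
force: [-0.2, -0.1, -0.0]
finger_gap: 0.221
[ 0.55885476 -0.13442747  0.15933297]
[ 0.55885476 -0.13442747  0.15933297]
[ 0.55885476 -0.13442747  0.15933297]
t: 10.6
tcp_pos: [0.554, -0.1095, 0.1589]
tool_rot: [0.448, 0.547, -0.448, 0.547]
force: [0.1, 1.2, -0.4]
finger_gap: 0.216
[ 0.55405114 -0.10976029  0.15890894] [ 0.66105542 -0.2547008   0.43377117] [np.float64(0.1647), np.float64(0.1644), np.float64(0.1643), np.float64(0.164), np.float64(0.1641)] bar 0.1582873546111002
```

View pics/e2.png

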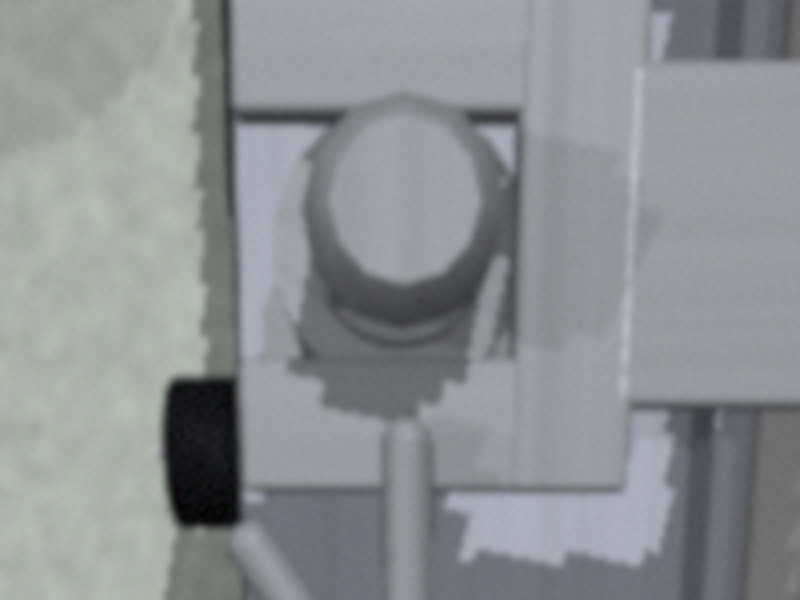

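Run:
```python
from h import *
s,T=load("w10");d=np.load("pics/w10.npy",allow_pickle=True).item()["st"]; M=R.from_quat(d["tool_rot"]).as_matrix()
def k(x,y,z,n):
    w=onz(s,T,230+x/4,y/4,z); print(n,(M.T@(w-d["tcp_pos"])).round(4))
k(405,188,.172,"top ctr"); k(305,205,.170,"L");k(503,205,.170,"R");k(400,342,.1575,"base");k(325,325,.1575,"bL");k(475,325,.1575,"bR");k(405,425,.1608,"tip"); k(409,590,.1608,"leg"); 
k(242,485,.1575,"barL");k(626,485,.1575,"barR");k(235,110,.1575,"barFarL");k(518,110,.1575,"slot far corner");k(514,355,.1575,"slot near corner")
```

```text
top ctr [-0.0131  0.0024 -0.1038]
L [-0.0111 -0.0063 -0.1029]
R [-0.0111  0.0111 -0.1029]
base [ 0.0014  0.0023 -0.0936]
bL [ 0.0014 -0.005  -0.0951]
bR [ 0.0014  0.0097 -0.0951]
tip [-0.0019  0.0028 -0.0857]
leg [-0.0019  0.0033 -0.07  ]
barL [ 0.0014 -0.0136 -0.0802]
barR [ 0.0014  0.0254 -0.0802]
barFarL [ 0.0014 -0.0133 -0.1136]
slot far corner [ 0.0014  0.0134 -0.1136]
slot near corner [ 0.0014  0.0136 -0.0924]
```

```bash
python3 -m crank '[[0.01,0,-0.0004,-0.004,0],[0.01,0,0,-0.004,0],[0.01,0,0,-0.004,0],[0.01,0,0,-0.003,0],[0.01,0,0,0,0]]'
python3 - <<'E'
from h import *
s,T=shot("wrist","w11")
cv2.imwrite("pics/e3.png",cv2.resize(s["image"][0:210,190:470],(800,600),interpolation=cv2.INTER_CUBIC))
d=manip.sense(); M=R.from_quat(d["tool_rot"]).as_matrix(); print(d["tcp_pos"],"tool force",(M.T@d["force"]).round(1))
E
```

```text
t: 11.15
tcp_pos: [0.5503, -0.0946, 0.1588]
tool_rot: [0.448, 0.547, -0.449, 0.546]
force: [-0.7, 1.2, -1.3]
finger_gap: 0.215
[ 0.55049146 -0.09491888  0.15882652] tool force [0.4 0.4 0.4]
```

View pics/e3.png

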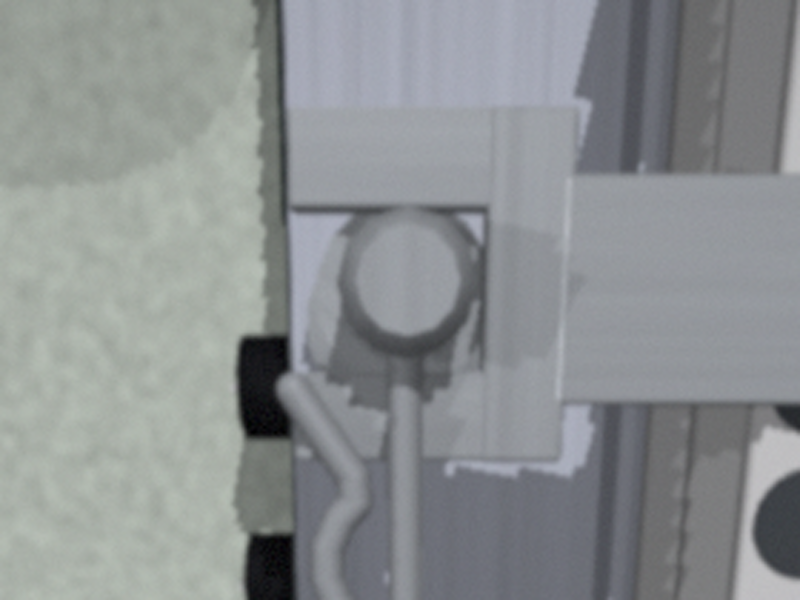

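```bash
cat > st.py <<'E'
from h import *
import sys
def stud(name,u,v):
    s,T=load(name);d=np.load(f"pics/{name}.npy",allow_pickle=True).item()["st"]; M=R.from_quat(d["tool_rot"]).as_matrix()
    w=onz(s,T,u,v,.172); print(name,"stud",w.round(4),"tool",(M.T@(w-d["tcp_pos"])).round(4))
E
python3 -c "
from st import *
stud('w10',230+405/4,188/4); stud('w11',190+408*.35,276*.35)"
```

```text
w10 stud [ 0.5361 -0.0072  0.172 ] tool [-0.0131  0.0024 -0.1038]
w11 stud [ 0.5362 -0.0077  0.172 ] tool [-0.0132  0.0031 -0.088 ]
```

```bash
cat > f.py <<'E'
from station import manip
from scipy.spatial.transform import Rotation as R
d=manip.sense(); M=R.from_quat(d["tool_rot"]).as_matrix(); print("F tool",(M.T@d["force"]).round(1),"tau",d["tau"].round(2)[[0,5]],"adv",round(float(-(d["tcp_pos"][:2]@M[:2,2])),4),"lat",round(float(d["tcp_pos"][:2]@M[:2,1]),4),"z",d["tcp_pos"][2].round(4),"gap",round(d["finger_gap"],3),"t",round(d["t"],2))
E
python3 f.py; python3 -m crank '[[0.01,0,0,-0.004,0],[0.01,0,0,-0.004,0],[0.01,0,0,-0.004,0],[0.01,0,0,-0.003,0],[0.01,0,0,0,0]]' >/dev/null; python3 f.py
```

```text
F tool [0.4 0.4 0.4] tau [0.14 0.01] adv -0.2006 lat 0.5214 z 0.1588 gap 0.218 t 11.2
F tool [ 0.2 -0.6 -0.1] tau [0.09 0.02] adv -0.1853 lat 0.5212 z 0.1588 gap 0.213 t 11.7
```

```bash
for i in 1; do :; done; python3 -m crank '[[0.01,0,0,-0.002,0],[0.01,0,0,-0.002,0]]' >/dev/null; python3 f.py;  python3 -m crank '[[0.01,0,0,-0.002,0],[0.01,0,0,-0.002,0]]' >/dev/null; python3 f.py; python3 -m crank '[[0.01,0,0,-0.002,0],[0.01,0,0,-0.002,0]]' >/dev/null; python3 f.py
python3 -c "
from h import *
s,T=shot('wrist','w12')"
```

```text
F tool [ 0.9 -0.8  1.3] tau [0.9  0.05] adv -0.1823 lat 0.5213 z 0.1589 gap 0.216 t 11.9
F tool [-0.1 -1.2  0.8] tau [0.62 0.04] adv -0.1776 lat 0.5213 z 0.1588 gap 0.215 t 12.1
F tool [ 0.3 -1.2  0.8] tau [0.63 0.05] adv -0.1734 lat 0.5213 z 0.1588 gap 0.215 t 12.3
```

View pics/w12.png

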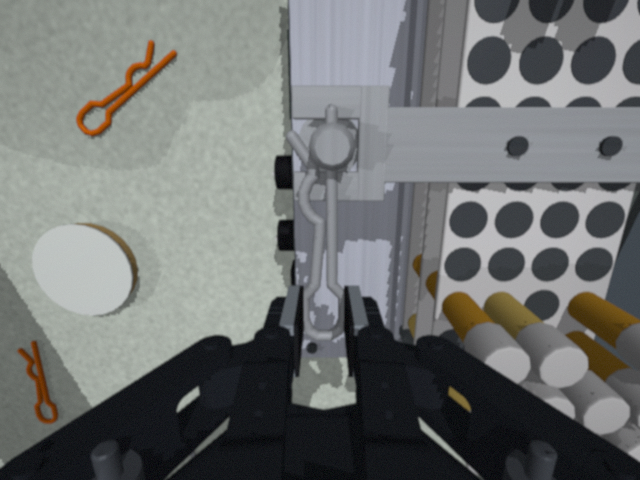

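```bash
python3 -m crank '[[0.01,0,0,-0.002,0],[0.01,0,0,-0.002,0]]' >/dev/null; python3 f.py;  python3 -m crank '[[0.01,0,0,-0.002,0],[0.01,0,0,-0.002,0]]' >/dev/null; python3 f.py
```

```text
F tool [ 1.4 -0.5  0.5] tau [0.61 0.06] adv -0.1695 lat 0.5214 z 0.1588 gap 0.212 t 12.55
F tool [ 0.1 -2.9  4.3] tau [2.38 0.2 ] adv -0.1665 lat 0.5209 z 0.1588 gap 0.217 t 12.75
```

```bash
python3 -m crank '[[0.01,0,0,-0.002,0],[0.01,0,0,-0.002,0]]' >/dev/null; python3 f.py;  python3 -m crank '[[0.01,0,0,-0.002,0],[0.01,0,0,-0.002,0]]' >/dev/null; python3 f.py
```

```text
F tool [ 1.7 -4.6  5.7] tau [3.71 0.28] adv -0.1631 lat 0.5204 z 0.1587 gap 0.219 t 12.95
F tool [ 0.2 -4.7  6.7] tau [3.76 0.28] adv -0.1599 lat 0.5202 z 0.1588 gap 0.221 t 13.15
```

```bash
python3 -m crank '[[0.01,0,0,-0.002,0],[0.01,0,0,-0.001,0]]' >/dev/null; python3 f.py;  python3 -m crank '[[0.01,0,0,-0.001,0],[0.01,0,0,-0.001,0]]' >/dev/null; python3 f.py
```

```text
F tool [ 0.5 -3.1  1.2] tau [0.8  0.19] adv -0.1549 lat 0.5202 z 0.1586 gap 0.217 t 13.35
F tool [ 0.8 -2.9 -0.6] tau [0.28 0.2 ] adv -0.1516 lat 0.5205 z 0.1585 gap 0.221 t 13.55
```

```bash
python3 -m crank '[[0.01,0,0,-0.001,0],[0.01,0,0,-0.001,0]]' >/dev/null; python3 f.py;  python3 -m crank '[[0.01,0,0,-0.001,0],[0.01,0,0,0,0]]' >/dev/null; python3 f.py
python3 -c "
from h import *
s,T=shot('wrist','w13')
cv2.imwrite('pics/e5.png',cv2.resize(s['image'][80:290,190:470],(800,600),interpolation=cv2.INTER_CUBIC))"
```

```text
F tool [-0.1 -4.  -0.5] tau [0.25 0.19] adv -0.1501 lat 0.521 z 0.1586 gap 0.215 t 13.75
F tool [-0.1 -2.4 -0.8] tau [-0.43  0.14] adv -0.1488 lat 0.5218 z 0.1588 gap 0.219 t 13.95
```

View pics/e5.png

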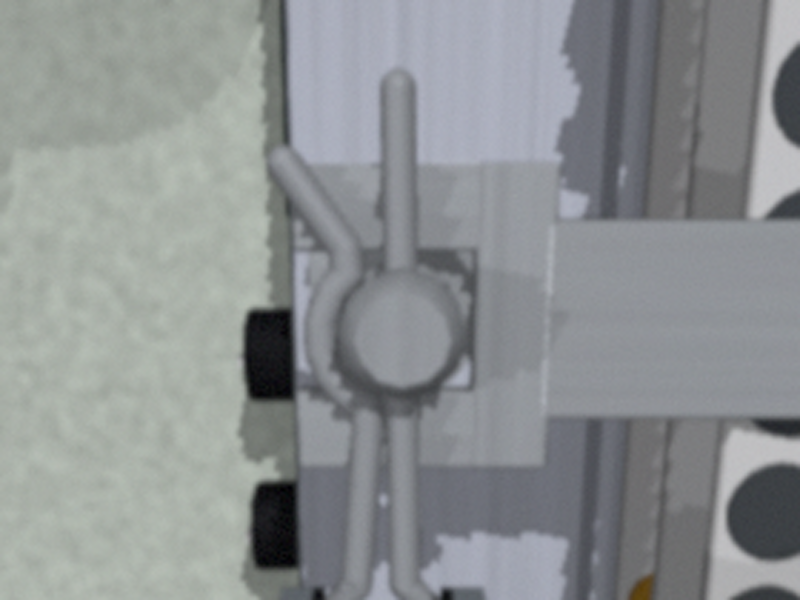

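```bash
python3 -c "
from st import *
stud('w13',190+402*.35,80+338*.35)
s,T=load('w13');d=np.load('pics/w13.npy',allow_pickle=True).item()['st']; M=R.from_quat(d['tool_rot']).as_matrix()
w=onz(s,T,190+398*.35,80+72*.35,.1608);print('tip',M.T@(w-d['tcp_pos']))"
python3 -m crank '[[0.01,0,0,-0.001,0],[0.01,0,0,0,0]]' >/dev/null; python3 f.py;  python3 -m crank '[[0.01,0,0,-0.001,0],[0.01,0,0,0,0]]' >/dev/null; python3 f.py
```

```text
w13 stud [0.5333 0.0063 0.172 ] tool [-0.0131  0.0026 -0.0512]
tip [-0.00189374  0.00204964 -0.0860412 ]
F tool [ 0.9 -2.9 -0.6] tau [-0.43  0.09] adv -0.1483 lat 0.5221 z 0.159 gap 0.213 t 14.2
F tool [ 0.4 -1.5 -0.8] tau [0.22 0.08] adv -0.1478 lat 0.522 z 0.159 gap 0.215 t 14.4
```

```bash
python3 -m crank '[[0.01,0,0,-0.001,0],[0.01,0,0,0,0]]' >/dev/null; python3 f.py;  python3 -m crank '[[0.01,0,0,-0.001,0],[0.01,0,0,0,0]]' >/dev/null; python3 f.py
```

```text
F tool [ 0.3 -1.3  0.5] tau [0.7  0.07] adv -0.1469 lat 0.5219 z 0.159 gap 0.216 t 14.6
F tool [ 0.3 -1.1  2.8] tau [1.81 0.09] adv -0.1464 lat 0.5218 z 0.159 gap 0.216 t 14.8
```

```bash
python3 -m crank '[[0.01,0,0,-0.001,0],[0.01,0,0,0,0]]' >/dev/null; python3 f.py;  python3 -c "
from h import *
s,T=shot('wrist','w14')
cv2.imwrite('pics/e6.png',cv2.resize(s['image'][80:290,190:470],(800,600),interpolation=cv2.INTER_CUBIC))"
```

```text
F tool [ 1.  -1.7  5.6] tau [3.15 0.12] adv -0.1465 lat 0.5218 z 0.1591 gap 0.215 t 15.0
```

View pics/e6.png

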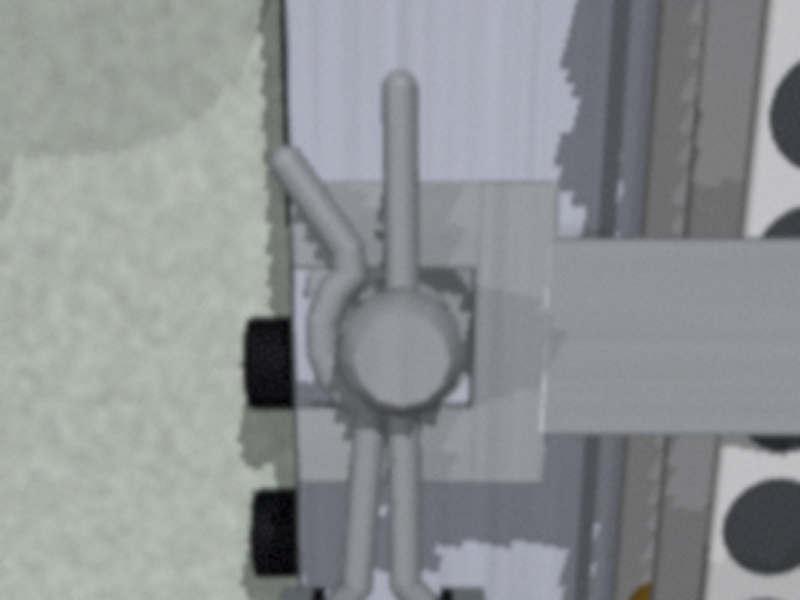

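```bash
python3 -c "
from st import *
stud('w14',190+402*.35,80+354*.35)
s,T=load('w14');d=np.load('pics/w14.npy',allow_pickle=True).item()['st']; M=R.from_quat(d['tool_rot']).as_matrix()
w=onz(s,T,190+400*.35,80+70*.35,.1608);print('tip',M.T@(w-d['tcp_pos']))"
python3 -m crank '[[0.01,0,0,-0.001,0],[0.01,0,0,0,0]]' >/dev/null; python3 f.py
```

```text
w14 stud [0.5333 0.007  0.172 ] tool [-0.013   0.0026 -0.049 ]
tip [-0.00195148  0.00232127 -0.08628814]
F tool [ 0.2 -2.6  7.6] tau [4.21 0.15] adv -0.1465 lat 0.5217 z 0.1592 gap 0.214 t 15.25
```

```bash
python3 -m crank '[[0.01,0,0,0.002,0],[0.01,0,0,0.001,0],[0.01,0,0,0,0]]' >/dev/null; python3 f.py; python3 -m crank '[[0.045,0,0,0,0],[0.045,0,0,0,0],[0.045,0,0,0,0],[0.045,0,0,0,0]]'  >/dev/null; python3 f.py; python3 -m crank '[[0.045,-0.01,0,0,0],[0.045,-0.02,0,0,0],[0.045,-0.02,0,0,0],[0.045,0,0,0,0]]'  >/dev/null; python3 f.py;  python3 -c "
from h import *
s,T=shot('wrist','w15')"
```

```text
F tool [-0.1 -0.9  1.9] tau [0.63 0.05] adv -0.146 lat 0.5216 z 0.1588 gap 0.22 t 15.55
F tool [-0.  -0.1 -0.3] tau [0.01 0.  ] adv -0.1463 lat 0.5217 z 0.1589 gap 0.526 t 15.95
F tool [0.1 0.8 0.8] tau [0.11 0.  ] adv -0.1475 lat 0.5235 z 0.212 gap 0.525 t 16.35
```

View pics/w15.png

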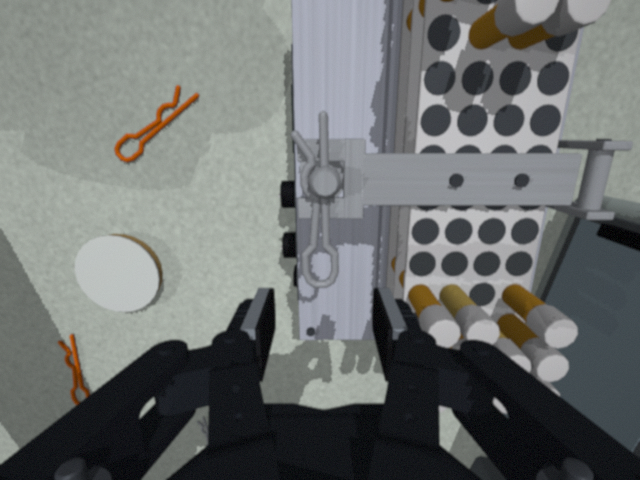

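```bash
python3 -m crank '[[0.045,-0.02,0,0,0],[0.045,-0.02,0,0,0],[0.045,0,0,0,0],[0.045,0,0,0,0]]'  >/dev/null
python3 - <<'E'
from h import *
s,T=shot('wrist','w16')
cv2.imwrite('pics/e7.png',cv2.resize(s['image'][100:310,190:470],(800,600),interpolation=cv2.INTER_CUBIC))
P=pts(s,T); 
s,T=shot('scene','sc3')
cv2.imwrite('pics/c3.png',cv2.resize(s["image"][190:340,280:480],(800,600),interpolation=cv2.INTER_CUBIC))
E
```

```text
(no output)
```

View pics/e7.png

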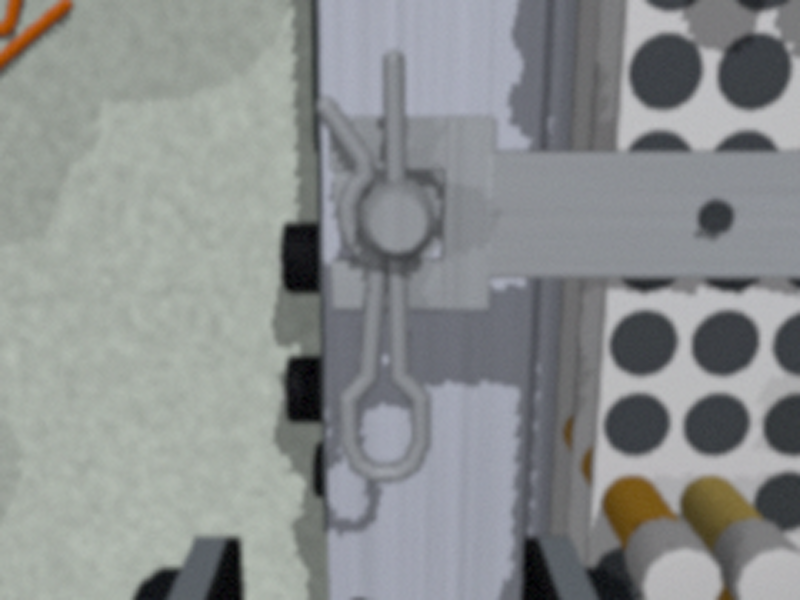

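View pics/c3.png

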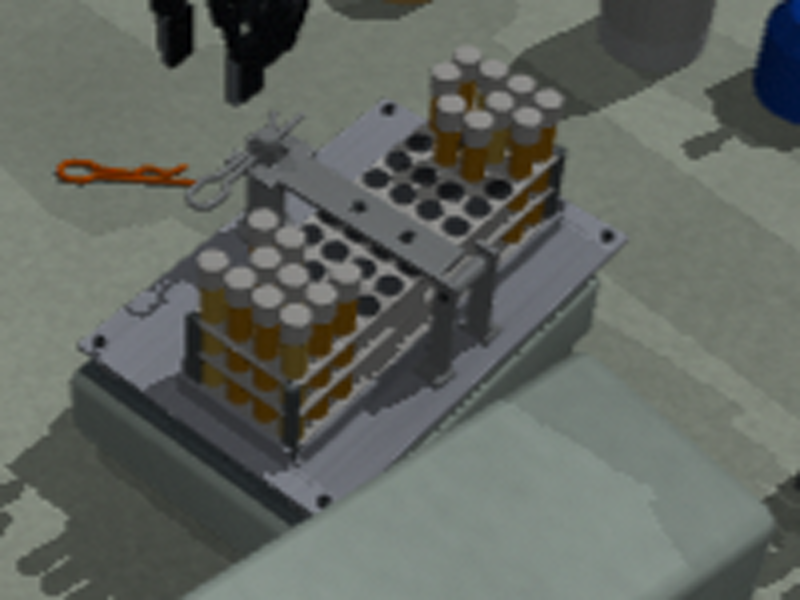

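```bash
python3 - <<'E'
from h import *
s,T=load('w16'); k=lambda x,y,z:onz(s,T,190+x*.35,100+y*.35,z)
tip=k(394,50,.1608);st=k(396,216,.172);rear=k(386,480,.1608);leg=k(399,370,.1608)
print("stud",st,"tip",tip,"tip-stud",np.linalg.norm((tip-st)[:2]),"rear-stud",np.linalg.norm((rear-st)[:2]),"(home 36.7, 70)")
d=leg-tip; print("leg ang",np.arctan2(d[1],d[0]),"hole -1.3727")
P=pts(s,T)
for x,y in [(394,70),(395,120),(394,160),(398,300),(398,360),(424,410),(347,410),(386,474),(600,215)]:
    u,v=int(190+x*.35),int(100+y*.35); print((x,y),np.nanmax(P[v-1:v+2,u-1:u+2,2]).round(4))
E
python3 f.py
```

```text
stud [0.53274162 0.00769553 0.172     ] tip [0.52531157 0.04273841 0.1608    ] tip-stud 0.035821904655731665 rear-stud 0.06852318984210677 (home 36.7, 70)
leg ang -1.3541362766285276 hole -1.3727
(394, 70) 0.168
(395, 120) 0.1669
(394, 160) 0.1663
(398, 300) 0.1643
(398, 360) 0.1636
(424, 410) 0.162
(347, 410) 0.1622
(386, 474) 0.1606
(600, 215) 0.1601
F tool [-0.3  0.4 -0.4] tau [0.01 0.  ] adv -0.1461 lat 0.5205 z 0.2474 gap 0.526 t 16.9
```

Run:
```python
from h import *
s,T=load('w16');P=pts(s,T)
for x in (470,520,570,620,660,760): 
    u=int(190+x*.35); print(x,np.nanmedian(P[100+int(190*.35):100+int(245*.35),u-2:u+3,2]).round(4), P[175,u].round(4))
st=manip.sense(); s,T=shot("top","top9"); d=cv2.absdiff(s["image"],load("top0")[0]["image"])
cv2.imwrite("pics/diff.png",s["image"])
```

```text
470 0.1584 [0.5501 0.0102 0.1597]
520 0.1585 [0.5622 0.0125 0.1587]
570 0.1585 [0.5734 0.0148 0.1596]
620 0.1585 [0.586  0.0171 0.1577]
660 0.1585 [0.5949 0.019  0.1594]
760 0.1585 [0.6188 0.0236 0.1581]
```

View pics/diff.png

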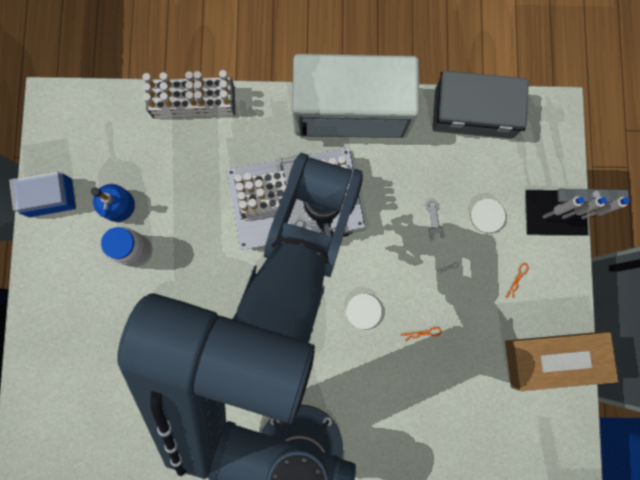

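```bash
python3 -c "
from station import manip
print(manip.sign_off())"
```

```text
the job is handed in; nothing more can be done
None
```

I lowered the bar onto its stop and put the large grey clip home on the stud, then let go of it and handed the job in at about 17 s. `sign_off` reports no verdict, so I don't know the result.

I pressed the bar down until it stood firm at about 7 N, with the fingertips at 157.5 mm, the height of the lowered bar's top. I gripped the clip by its loop, slid its leg through the hole from the shaker's -y side, and slid the platform to its stop. From there I pushed it over the snap and on until it would go no farther. The highest push I read was about 8 N, in readings taken every 0.2 s or so, against the 20 N limit.

Last checks, from the wrist and top cameras:
- **Bar:** flat along its length, with the depth reading 158.5 mm throughout, and a depth error of about +1 mm on the bar.
- **Clip position:** the tip is 35.8 mm past the stud axis against 36.7 mm at home, so the seat is about 1 mm off (limit 4 mm). The same measure read 37.3 mm while I was still pushing. The two disagree by 1.5 mm, within the camera's accuracy.
- **Clip angle:** about 0.02 rad sideways. After release the loop drooped about 0.07 rad, for a total of about 0.08 rad (limit 0.15).
- **Surroundings:** the arm was clear of everything, with the fingers about 75 mm above the stud. The bystanders in the final top view looked unmoved by eye. The arm hid the dish stack there.

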